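# Slide the tub under the nozzle and on

### The arm

A 6-joint arm with a two-finger parallel gripper is mounted at the origin on a cart in front of the work surface, level with it; the furniture and walls round the work are solid. World frame = base frame: x ahead of the robot, y to its left, z up, the work surface at z = 0. Lengths are in mm, angles in rad, forces in N, time in s.
With the tool pointing down it reaches from about 350 to 975 mm from the base axis. Payload 4.9 kg.
Tool frame: the origin (TCP) lies on the centre line of the jaws, within the pads' length; the fingertips stand 25 mm ahead of it and the grasp point (between the pads) lies 6 mm ahead of it; z points along the fingers, y is the line along which they close (so a half turn about z gives the same grasp; the last joint's range is limited). The gripper opens to 85 mm and grips with 20 to 120 N. Pads are 22 mm wide; open, the fingers measure 114 mm over their backs; the gripper's body (76 mm by 85 mm) begins 54 mm behind the grasp point. The pads swing forward as they close: fully open they stand 13 mm farther back than shut.
Start: joints at [1.061, 0.053, 1.613, -0, 1.476, -0.119], TCP at [238.068, 577.863, 256.304] pointing down, gripper open.
Joint ranges: [-3.01, 3.01], [-1.01, 2.22], [0.06, 2.58], [-1.02, 4.17], [0.09, 2.62], [-3.14, 3.14]. Speed limits (rad/s): [2.57, 2.57, 3.14, 3.14, 3.14, 3.14].

### API

Orientations are given as a rotation vector (axis times angle).
In Python, from rig import ctrl, eyes, job, status gives the robot as it stands (ctrl), with the cameras (eyes), the job (job) and the readings (status).
- The arm moves only by the shell command python3 drive.py 'ROWS' [FORCE]. ROWS is rows parted by semicolons, their numbers by spaces, 1 to 12 of them, each of 7 numbers: a rotation vector rx, ry, rz in rad, then dx, dy, dz in mm, then the opening from 0.0 (shut) to 1.0 (fully open); each row is the pose to reach, as a shift and turn from the pose commanded when the command began, along the tool's axes at that moment; what a row does not reach only later rows make up. A row lasts 1/10 s, in which the tool goes at most 50 mm and 0.15 rad, less where a joint would pass 70% of its speed; a pose out of reach is approached as far as the arm can. The fingers move at their own pace and stop on an object; FORCE is the grip in N (left out, the last holds). Time passes only in rows, so rows that do not move let the fingers close. It prints the time, the measured TCP pose, the force, the opening and the grip force at its end.
- status.sense(): the state, without advancing time (a new reading comes with each control period).
- eyes.get_image(name): name is "scene" or "top" or "wrist"; returns a dict with "frame" (480x640x3 uint8, red, green, blue), "intrinsics" (3x3 intrinsics, pixels), "eye" and "attitude" of the camera in the world. Camera axes: x right, y down, z forward; pixel columns grow to the right and rows downward; lengths in mm; the calibration is good to about 2 mm. A picture is of the moment at which its call begins. There is no depth.
- job.hand_in(): hands the job in; it is judged then, once.
The state is a dict: "time_s": time; "joint_pos": joint angles; "joint_velocities": joint speeds; "joint_torque": joint torques, N m; "ee_pos": TCP position; "orientation": TCP orientation; "force": force on the tool from outside, world axes, zero at the start; "moment": the same for the moment, N m; "width": opening from 0.0 (shut) to 1.0 (fully open); "grasp_force": force on a finger pad.
Only numpy, scipy, OpenCV 4.12 (cv2) and the standard library are available. Lean on these libraries where they do the work, as an engineer would, in place of code of your own. Each camera call takes 0.05 s, during which the arm holds its last target. There are 200 camera calls.

### The job

The open tub stands on the square mark of the filling platform. Without lifting or tipping it, slide it along the platform to the middle ring in front of the canister and centre it there; press the canister's nozzle cap all the way down and let it come back up; then slide the tub on to the double ring and leave it centred there, flat on the platform. Press the cap only while the tub stands on the middle ring, and do not shove the glue bottle and tape measure on the platform or the roll of tape beside it about.

Things in the scene. Friction and masses are not known exactly. Their poses are not given: they have to be found in the camera images.
- tub: Open round clear plastic tub, loose, about 0.12 kg: 117 mm across the rim, 90 mm across the base, 40 mm high; walls flare outward, clear inside 76 mm across at the base, floor 2 mm thick. It can be pushed from outside, or from inside with the fingers dipped in, or drawn by its rim. Origin: centre of the underside, z up. It starts on the square mark.
- fill_board: Fixed low plywood platform lying over frame mouldings; its flat top, 240 (x) x 520 (y) mm, is 45 mm above the worktop. Three flush marks 165 mm apart along its y axis, the single ring always the middle one. Origin: 45 mm below the middle ring's centre; z up, x away from the robot to the canister, whose axis is 125 mm behind the ring (+x). Top spans x -80 to +160, y -260 to +260 mm.
- fill_mark (a point): Centre of the middle mark (one thin dark ring, 136 mm outer diameter) on the platform's top surface, in front of the canister.
- start_mark: Square outline, 138 mm, painted flat on one end of the platform, where the tub starts. Origin: its centre, on the platform's top.
- finish_mark: Double ring (two concentric dark rings, outer diameters 136 and 151 mm), painted flat on the other end of the platform. Origin: its centre, on the platform's top. The tub must finish here.
- nozzle_cap (a joint): Travel of the sprung black cap on the aluminium canister: 0 = up, 0.010 m = fully down. Pushed straight down it needs about 2 N to begin and 6.5 N to reach the stop; it springs back when let go.
- cap_top (a point): Centre of the cap's top face (cap 42 mm across, about 21 mm tall, with a short snout pointing to the middle ring); about 244 mm above the worktop when up. The canister below is fixed upright to the platform, 65 mm in diameter, in a holder 71 mm (80 mm at the foot) across.
- glue_bottle: Yellow glue bottle, 58 mm across, 167 mm tall, loose, standing on the rear edge of the platform behind its left (+y) end mark. Origin: centre of the base. Leave alone.
- tape_measure: Yellow pocket tape measure, 39 x 91 x 66 mm high, loose, standing on the rear edge of the platform behind its right (-y) end mark. Origin: centre of the underside. Leave alone.
- duct_tape: Roll of grey tape lying flat, 103 mm across, 48 mm tall, loose, on the worktop just to the right (-y) of the platform. Origin: centre of the underside. Leave alone.

How it is judged:
By the outcome, as a careful person would: the job done as asked, in the order asked, and still so for the second after the job is handed in, with the robot touching nothing.
It also fails if it takes over 64 s, if anything falls off the work surface, if the arm or the gripper's body presses on something with over 40 N, if the wrist force passes 120 N, or if a joint passes its speed limit or range.

## Working session

There is one attempt and no reset: what is moved stays moved. The work goes in short steps, Python scripts to look and compute and a shell command to move; the robot and the scene stay as the last step left them, time stands still between calls to the robot, and variables do not carry over. Pictures are saved under pics/ and viewed, at most 10 in all, crops included, and the job is handed in when it is done.

```bash
ls; mkdir -p pics; python3 - <<'E'
from rig import ctrl, eyes, job, status
import cv2,pickle
s=status.sense();print(s)
for n in("scene","top"):
    d=eyes.get_image(n);pickle.dump(d,open(f"pics/{n}0.pkl","wb"))
    cv2.imwrite(f"pics/{n}0.png",d["frame"][:,:,::-1]);print(n,d["intrinsics"],d["eye"],d["attitude"])
E
```

```text
drive.py
pics
rig.py
{'time_s': 0.0, 'joint_pos': array([ 1.06100012e+00,  5.33783341e-02,  1.61428319e+00, -2.35577375e-06,
        1.47601695e+00, -1.19023967e-01]), 'joint_velocities': array([ 5.34370763e-05, -2.08077499e-04,  1.63671993e-04, -2.08910417e-03,
       -2.50446063e-04, -2.69619431e-04]), 'joint_torque': array([ 5.83914425e-04, -3.93692064e+01, -3.70169699e+01, -1.21422127e-04,
        7.05702594e-03, -2.13478489e-05]), 'ee_pos': array([237.79720577, 577.37627902, 255.05611928]), 'orientation': array([-0.60980006, -3.08118484,  0.00311629]), 'force': array([-0.5128343 ,  0.02319594, -0.13971198]), 'moment': array([ 0.00361939, -0.02224134,  0.00136269]), 'grasp_force': 0.0, 'width': 0.9956836093821405}
scene [[493.87249094   0.         320.77285334]
 [  0.         493.87249094 240.39839941]
 [  0.           0.           1.        ]] [-149.34622373 -941.53500875  845.37362356] [-2.04464704  0.70286766 -0.42205332]
top [[571.17803505   0.         315.80227951]
 [  0.         571.17803505 245.48050409]
 [  0.           0.           1.        ]] [-112.728997   -260.09951138 1495.28760497] [-2.12655833  1.74675796 -0.40301863]
```

View pics/scene0.png

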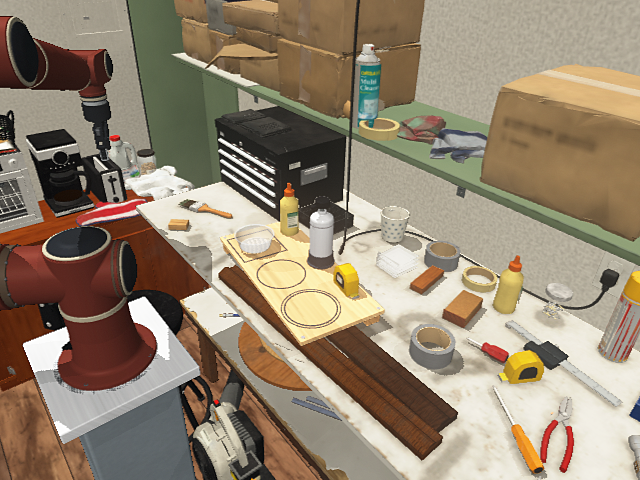

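View pics/top0.png

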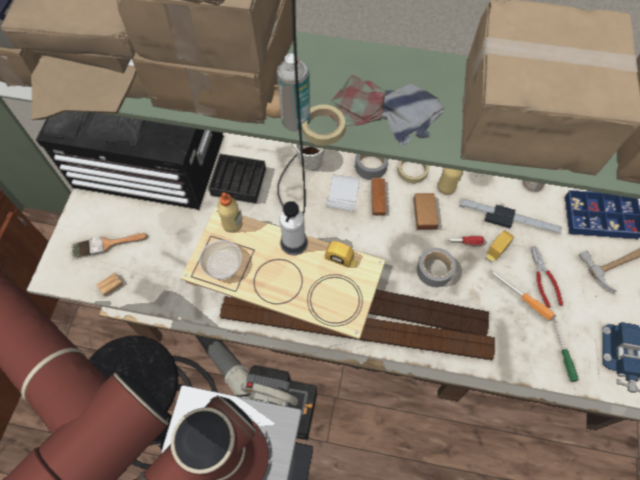

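The scene view shows the tub at (255,240), middle ring (281,274), double ring (311,308) and cap about (321,213). In the top view they are at (222,261), (278,281), (335,299) and (291,209). Next I'll measure them.

```bash
cat > h.py <<'E'
import numpy as np,cv2,pickle
from scipy.spatial.transform import Rotation as R
def ray(d,p):
    p=np.atleast_2d(p).astype(float)
    v=np.c_[p,np.ones(len(p))]@np.linalg.inv(d["intrinsics"]).T
    return np.array(d["eye"]),v@R.from_rotvec(d["attitude"]).as_matrix().T
def plane(d,p,z):
    o,v=ray(d,p); return o+v*((z-o[2])/v[:,2])[:,None]
def tri(d1,p1,d2,p2):
    A=[];b=[]
    for d,p in((d1,p1),(d2,p2)):
        o,v=ray(d,p);v=v[0]/np.linalg.norm(v[0]);M=np.eye(3)-np.outer(v,v);A.append(M);b.append(M@o)
    x=np.linalg.lstsq(np.vstack(A),np.hstack(b),rcond=None)[0]
    return x,[np.linalg.norm(a@x-c) for a,c in zip(A,b)]
def proj(d,X):
    r=(np.atleast_2d(X)-d["eye"])@R.from_rotvec(d["attitude"]).as_matrix()
    q=r@np.array(d["intrinsics"]).T;return q[:,:2]/q[:,2:]
def circ(P):
    x=np.linalg.lstsq(np.c_[2*P[:,:2],np.ones(len(P))],(P[:,:2]**2).sum(1),rcond=None)[0]
    return x[:2],np.sqrt(x[2]+x[0]**2+x[1]**2)
E
python3 - <<'E'
from h import *
D={n:pickle.load(open(f"pics/{n}0.pkl","rb")) for n in("top","scene")}
S={"mid":{"top":(278,281),"scene":(281,274)},"dbl":{"top":(335,299),"scene":(311,308)}}
C={}
for n,d in D.items():
    g=cv2.cvtColor(d["frame"],cv2.COLOR_RGB2GRAY)
    bh=cv2.morphologyEx(g,cv2.MORPH_BLACKHAT,np.ones((7,7)))
    for k in S:
        # sample along radial lines: nearest dark line
        c=np.array(S[k][n],float); 
        for it in range(3):
            pts=[]
            C0=plane(d,c,45)[0]
            for a in np.linspace(0,2*np.pi,120,endpoint=False):
                r=np.arange(60,71,.5) # inner ring at 68 outer
                X=C0+np.c_[r*np.cos(a),r*np.sin(a),0*r] if 0 else C0+np.stack([(r+0)*np.cos(a),(r+0)*np.sin(a),0*r],1)
                q=proj(d,X).astype(np.float32)
                v=cv2.remap(bh,q[:,0].reshape(-1,1),q[:,1].reshape(-1,1),cv2.INTER_LINEAR).ravel().astype(float)
                if v.max()>35: pts.append(q[v.argmax()])
            pts=np.array(pts);e=cv2.fitEllipse(pts);P=plane(d,pts,45);cc,rr=circ(P)
            c=proj(d,[*cc,45])[0]
        C[k,n]=e[0];print(k,n,len(pts),e[0],cc,rr)
for k in S: print(k,tri(D["top"],C[k,"top"],D["scene"],C[k,"scene"]))
for n in D:
    im=D[n]["frame"][:,:,::-1]; x,y=(170,180) if n=="top" else (210,180)
    cv2.imwrite(f"pics/crop_{n}.png",cv2.resize(im[y:y+160,x:x+200],None,fx=4,fy=4 if 0 else 3.7,interpolation=cv2.INTER_CUBIC)) if 0 else None
a=[cv2.resize(D[n]["frame"][y:y+150,x:x+100,::-1],None,fx=4,fy=4,interpolation=cv2.INTER_CUBIC) for n,x,y in(("top",190,180),("scene",230,170))]
cv2.imwrite("pics/crop0.png",np.hstack(a))
E
```

```text
mid top 120 (277.70037841796875, 281.12982177734375) [466.95199857 -27.13202315] 65.98161179376017
dbl top 120 (334.4860534667969, 299.7156677246094) [ 443.49974477 -190.34827874] 66.0235235757393
mid scene 120 (280.9197082519531, 273.75799560546875) [469.29866371 -28.85756825] 66.1090793460493
dbl scene 120 (310.5137939453125, 308.06292724609375) [ 445.55222209 -191.97531522] 66.0584525393082
mid (array([468.46278222, -27.28150038,  41.75903912]), [np.float64(1.4103306475575945), np.float64(1.4103306475574582)])
dbl (array([ 444.89529123, -190.86706949,   41.41773184]), [np.float64(1.248028433579589), np.float64(1.248028433579857)])
```

View pics/crop0.png

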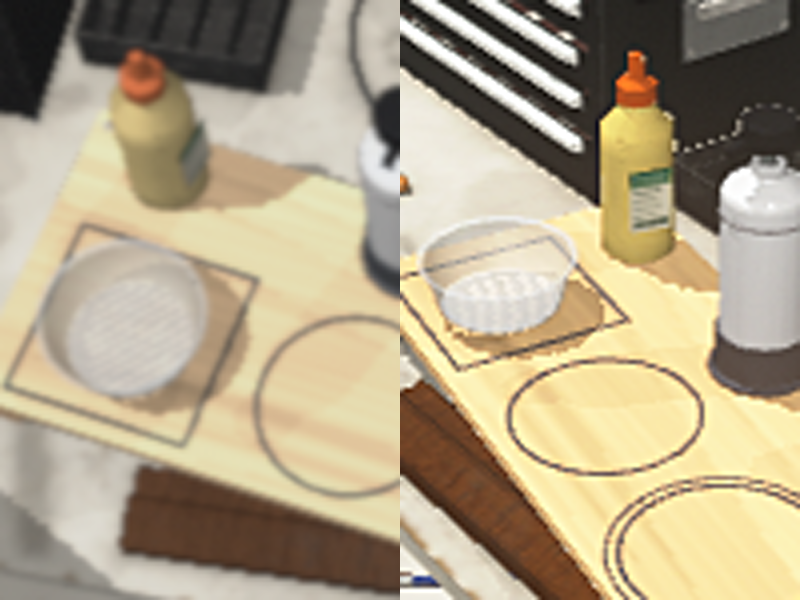

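The crop shows the tub's rim centre at about top (220.7,259.5) and scene (254.6,235.5), inside the square mark. The black cap sits on the canister. Now I'll check the cap, tub and hanging cord.

```bash
python3 - <<'E'
from h import *
from rig import ctrl, eyes, job, status
D={n:pickle.load(open(f"pics/{n}0.pkl","rb")) for n in("top","scene")}
m=np.array([468.1,-28.0]);f=np.array([444.5,-191.2]);u=(m-f)/np.linalg.norm(m-f);x=np.array([u[1],-u[0]])
print("u",u,"start",m+165*u,"yaw",np.arctan2(x[1],x[0]))
cap=np.array([*(m+125*x),244]);print("cap pred",cap,proj(D["top"],cap),proj(D["scene"],cap))
print("tub rim",tri(D["top"],(220.7,259.5),D["scene"],(254.6,235.5)))
print("cord",tri(D["top"],(305,150),D["scene"],(341,250)),tri(D["top"],(296,30),D["scene"],(356,60)))
g=cv2.cvtColor(D["top"]["frame"],cv2.COLOR_RGB2GRAY)
mk=np.zeros_like(g);mk[198:224,278:304]=(g[198:224,278:304]<60)
n,l,st,c=cv2.connectedComponentsWithStats(mk);print(st[1:],c[1:])
print(plane(D["top"],c[1:],240))
d=eyes.get_image("wrist");pickle.dump(d,open("pics/w0.pkl","wb"));print(d["eye"],d["attitude"])
a=[cv2.resize(D[n]["frame"][y:y+80,x:x+50,::-1],None,fx=7,fy=7,interpolation=cv2.INTER_CUBIC) for n,x,y in(("top",265,190),("scene",295,190))]
cv2.imwrite("pics/crop1.png",np.hstack(a))
E
```

```text
u [0.14311917 0.98970546] start [491.71466343 135.30140131] yaw -0.14361231878819392
cap pred [591.81318281 -45.88989653 244.        ] [[290.77161374 206.75012397]] [[321.57873521 198.77262982]]
tub rim (array([487.2198285 , 134.77803608,  77.74602338]), [np.float64(2.022734004379558), np.float64(2.0227340043796693)])
cord (array([816.95725509,   8.44320277,  27.65085772]), [np.float64(90.14144939222294), np.float64(90.14144939222155)]) (array([770.72819771,  -7.97585959, 595.02277205]), [np.float64(45.67671794743747), np.float64(45.67671794743792)])
[[284 202  14  18 169]] [[290.50295858 209.27810651]]
[[586.69408687 -46.12989419 240.        ]]
[160.05522525 608.65870632 372.46861074] [2.36864796 1.58632674 0.26662305]
```

View pics/crop1.png

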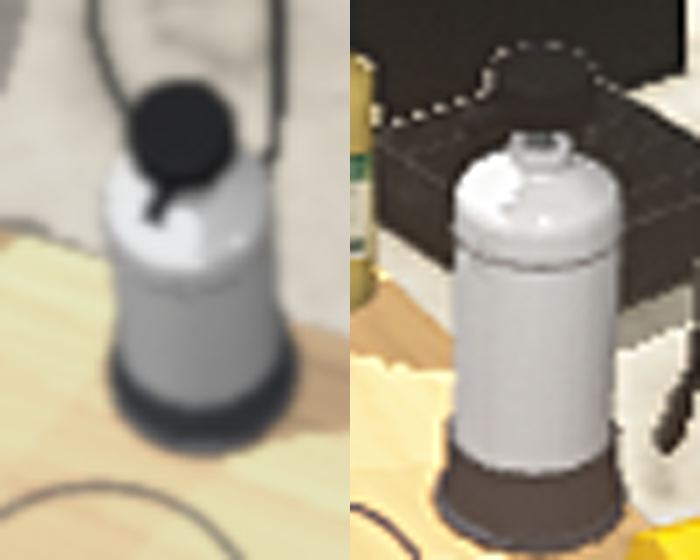

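```bash
cat >> h.py <<'E'
def go(*P,yaw=None):
    # P: target TCP; tool z down, tool y along board u (or yaw)
    from rig import ctrl, eyes, job, status
    s=status.sense();R0=R.from_rotvec(s["orientation"])
    u=np.array([.1431,.9897,0]);z=np.array([0,0,-1.]);best=None
    for y in(u,-u):
        Rt=R.from_matrix(np.c_[np.cross(y,z),y,z]);rv=(R0.inv()*Rt).as_rotvec()
        if best is None or np.linalg.norm(rv)<np.linalg.norm(best): best=rv
    print("t",s["time_s"],"pos",s["ee_pos"].round(1),"f",s["force"].round(1),"w",round(s["width"],3),"j6",s["joint_pos"][5].round(2))
    for p in P: print("rows:",best.round(4),R0.inv().apply(np.array(p)-s["ee_pos"]).round(1))
E
python3 - <<'E'
from h import *
go([488,135,256],[488,135,150])
E
T='0 0 -0.247 -400 -314 0 0.45'; python3 drive.py '0 0 -0.247 -400 -314 0 0.45; 0 0 -0.247 -400 -314 0 0.45; 0 0 -0.247 -400 -314 0 0.45; 0 0 -0.247 -400 -314 0 0.45; 0 0 -0.247 -400 -314 0 0.45; 0 0 -0.247 -400 -314 0 0.45; 0 0 -0.247 -400 -314 0 0.45; 0 0 -0.247 -400 -314 0 0.45; 0 0 -0.247 -400 -314 0 0.45; 0 0 -0.247 -400 -314 0 0.45; 0 0 -0.247 -400 -314 0 0.45; 0 0 -0.247 -400 -314 0 0.45' 20
python3 drive.py '0 0 0 0 0 0 0.45; 0 0 0 0 0 0 0.45;0 0 0 0 0 0 0.45'
python3 - <<'E'
from h import *
from rig import ctrl, eyes, job, status
d=eyes.get_image("wrist");pickle.dump(d,open("pics/w1.pkl","wb"));print(d["eye"],d["attitude"])
cv2.imwrite("pics/w1.png",d["frame"][:,:,::-1]);go([488,135,200])
E
```

```text
time_s: 1.35
ee_pos: [488.6, 133.9, 255.9]
orientation: [-0.231, -3.132, -0.0]
force: [-0.9, 1.4, 0.1]
width: 0.45
grasp_force: 0.0
time_s: 1.65
ee_pos: [487.7, 136.5, 256.3]
orientation: [-0.222, -3.134, -0.0]
force: [0.5, 0.3, 0.5]
width: 0.447
grasp_force: 0.0
[404.30169572 147.18987604 373.55148522] [2.16919337 1.8820884  0.31899292]
t 1.7 pos [487.8 136.4 256.3] f [-0.4  0.  -0.4] w 0.449 j6 -1.3
rows: [ 0.0001 -0.      0.002 ] [-0.4 -1.3 56.3]
```

View pics/w1.png

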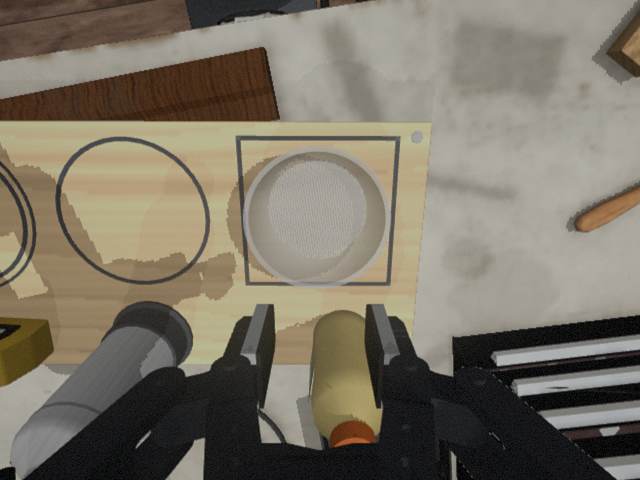

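The wrist view shows the square's corners at (237,137), (400,136), (391,285) and (246,285). The tub's rim spans x 243–391 and y 148–288, its floor is at about (317,210), and the middle ring is at about (133,211).

```bash
cat >> h.py <<'E'
def ring(d,C0,z,r0,r1,mode="dark",th=35,n=180):
    """circle fit: strongest dark/bright line on radial samples between r0,r1 about C0 on plane z"""
    g=cv2.cvtColor(d["frame"],cv2.COLOR_RGB2GRAY)
    bh=cv2.morphologyEx(g,cv2.MORPH_BLACKHAT if mode=="dark" else cv2.MORPH_TOPHAT,np.ones((9,9)))
    c=np.array(C0[:2],float)
    for it in range(4):
        P=[]
        for a in np.linspace(0,2*np.pi,n,endpoint=False):
            r=np.arange(r0,r1,.5);X=np.c_[c[0]+r*np.cos(a),c[1]+r*np.sin(a),0*r+z]
            q=proj(d,X).astype(np.float32)
            v=cv2.remap(bh,q[:,0].reshape(-1,1),q[:,1].reshape(-1,1),cv2.INTER_LINEAR).ravel()
            if v.max()>th:P.append(X[v.argmax()])
        P=np.array(P);c,rr=circ(P)
        k=abs(np.hypot(*(P[:,:2]-c).T)-rr)<3;c,rr=circ(P[k])
    return c.round(1),round(rr,1),k.sum()
E
python3 - <<'E'
from h import *
d=pickle.load(open("pics/w1.pkl","rb"))
t=pickle.load(open("pics/top0.pkl","rb"));sc=pickle.load(open("pics/scene0.pkl","rb"))
q=plane(d,[(237,137),(400,136),(391,285),(246,285)],45);print(q.round(1),q.mean(0))
print("mid",ring(d,(468,-28),45,60,71))
for z in(85,):
  for n,dd in(("w",d),("t",t),("s",sc)):
    for c in("dark","bright"):
      print("rim",n,z,c,ring(dd,(489,135),z,52,64,c,12))
print("rim px",plane(d,[(317,218)],85),"floor",plane(d,[(317,210)],47))
E
```

```text
[[414.7  76.2  45. ]
 [433.1 211.3  45. ]
 [569.  192.9  45. ]
 [549.4  55.8  45. ]] [491.53919393 134.04521189  45.        ]
mid (array([467.3, -29.8]), np.float64(65.9), np.int64(180))
rim w 85 dark (array([492.4, 133.1]), np.float64(59.1), np.int64(105))
rim w 85 bright (array([485.5, 133.5]), np.float64(56.1), np.int64(94))
rim t 85 dark (array([483.6, 125.3]), np.float64(57.6), np.int64(102))
rim t 85 bright (array([485.1, 128.5]), np.float64(62.8), np.int64(89))
rim s 85 dark (array([483.1, 121.9]), np.float64(56.7), np.int64(105))
rim s 85 bright (array([486.8, 134.5]), np.float64(56.5), np.int64(120))
rim px [[482.63030386 134.20983126  85.        ]] floor [[485.68927404 133.54966545  47.        ]]
```

```bash
python3 - <<'E'
from h import *
go([485.5,134,256],[485.5,134,100])
E
```

```text
t 1.7 pos [487.8 136.4 256.3] f [-0.4  0.  -0.4] w 0.449 j6 -1.3
rows: [ 0.0001 -0.      0.002 ] [ 1.9 -2.7  0.3]
rows: [ 0.0001 -0.      0.002 ] [  1.9  -2.7 156.3]
```

```bash
python3 drive.py '0 0 0 2 -2.7 40 0.45; 0 0 0 2 -2.7 80 0.45; 0 0 0 2 -2.7 120 0.45; 0 0 0 2 -2.7 145 0.45; 0 0 0 2 -2.7 156 0.45; 0 0 0 2 -2.7 156 0.45; 0 0 0 2 -2.7 156 0.45'
python3 - <<'E'
from h import *
from rig import ctrl, eyes, job, status
for n in("scene","wrist"):
    d=eyes.get_image(n);pickle.dump(d,open(f"pics/{n}2.pkl","wb"))
    im=d["frame"][:,:,::-1]
    if n=="scene": im=im[180:300,210:330]
    else: im=im[120:480,100:500]
    im=cv2.resize(im,(400,400 if n=="scene" else 360));cv2.imwrite(f"pics/{n}2.png",im)
cv2.imwrite("pics/c2.png",np.hstack([cv2.imread("pics/scene2.png")[:360],cv2.imread("pics/wrist2.png")]))
go([485.5,134,78])
E
```

```text
time_s: 2.4
ee_pos: [486.9, 133.2, 101.8]
orientation: [0.225, 3.131, 0.001]
force: [0.1, -0.2, 0.2]
width: 0.452
grasp_force: 0.0
t 2.5 pos [487.5 133.1 102.6] f [ 0.  -0.4 -0.1] w 0.452 j6 -1.31
rows: [0.001  0.0038 0.0001] [ 2.2  0.6 24.6]
```

View pics/c2.png

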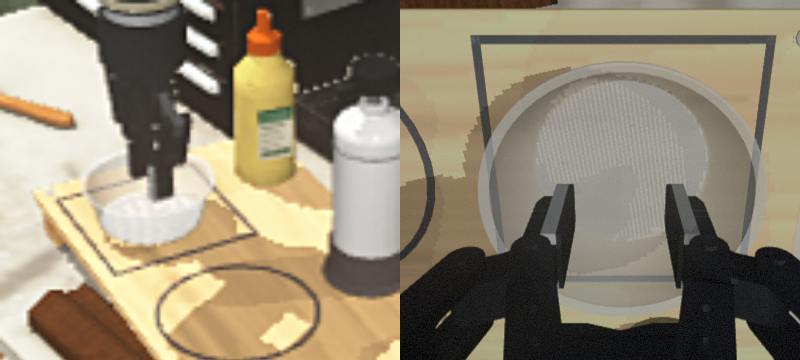

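The tips are between the tub's walls, at (564,185) and (676,185) in the right half, and the floor disc is at (622,160). Both are laterally centred, so I'll go down.

```bash
python3 drive.py '0 0 0 2 0 8 0.45; 0 0 0 2 0 16 0.45; 0 0 0 2 0 22 0.45; 0 0 0 2 0 24 0.45; 0 0 0 2 0 24 0.45; 0 0 0 2 0 24 0.45'
python3 - <<'E'
from h import *
go([485.5,134,76],[467.8,-28.5,78])
E
```

```text
time_s: 3.1
ee_pos: [484.0, 133.1, 76.3]
orientation: [-0.226, -3.133, -0.0]
force: [0.2, -0.4, -0.4]
width: 0.449
grasp_force: 0.0
t 3.1 pos [484.  133.1  76.3] f [ 0.2 -0.4 -0.4] w 0.449 j6 -1.31
rows: [ 0.     -0.     -0.0002] [-1.3  1.1  0.3]
rows: [ 0.     -0.     -0.0002] [  -7.1 -162.2   -1.7]
```

```bash
python3 drive.py '0 0 0 0 -5 0 0.52; 0 0 0 -0.5 -10 0 0.52; 0 0 0 -1 -17 0 0.52; 0 0 0 -1 -24 0 0.52; 0 0 0 -1.5 -31 0 0.52; 0 0 0 -2 -38 0 0.52; 0 0 0 -2 -46 0 0.52; 0 0 0 -2.5 -54 0 0.52; 0 0 0 -3 -62 0 0.52; 0 0 0 -3 -70 0 0.52; 0 0 0 -3.5 -76 0 0.52; 0 0 0 -3.5 -80 0 0.52'
python3 - <<'E'
from h import *
go([467.8,-28.5,77])
E
```

```text
time_s: 4.3
ee_pos: [476.0, 52.8, 76.4]
orientation: [0.226, 3.133, 0.0]
force: [0.3, 0.5, 0.1]
width: 0.517
grasp_force: 0.7
t 4.3 pos [476.   52.8  76.4] f [0.3 0.5 0.1] w 0.517 j6 -1.47
rows: [ 0.0001  0.0002 -0.0006] [ -3.6 -81.6  -0.6]
```

```bash
python3 drive.py '0 0 0 0 -5 0 0.52; 0 0 0 -0.5 -12 0 0.52; 0 0 0 -1 -20 0 0.52; 0 0 0 -1.5 -28 0 0.52; 0 0 0 -2 -36 0 0.52; 0 0 0 -2 -44 0 0.52; 0 0 0 -2.5 -52 0 0.52; 0 0 0 -3 -60 0 0.52; 0 0 0 -3 -68 0 0.52; 0 0 0 -3.5 -75 0 0.52; 0 0 0 -3.5 -79 0 0.52; 0 0 0 -3.5 -82 0 0.52'
python3 drive.py '0 0 0 0 0 0 0.52;0 0 0 0 0 0 0.52'
python3 - <<'E'
from h import *
from rig import ctrl, eyes, job, status
go([467.8,-28.5,77])
for n in("scene","top","wrist"):
    d=eyes.get_image(n);pickle.dump(d,open(f"pics/{n}3.pkl","wb"))
d=pickle.load(open("pics/wrist3.pkl","rb"))
a=cv2.resize(d["frame"][:,:,::-1],(440,330))
b=cv2.resize(pickle.load(open("pics/scene3.pkl","rb"))["frame"][220:310,230:330,::-1],(360,330),interpolation=cv2.INTER_CUBIC)
cv2.imwrite("pics/c3.png",np.hstack([a,b]))
E
```

```text
time_s: 5.5
ee_pos: [467.6, -28.6, 76.3]
orientation: [0.226, 3.133, 0.0]
force: [-0.1, 2.1, 2.1]
width: 0.52
grasp_force: 0.9
time_s: 5.7
ee_pos: [467.4, -28.3, 76.0]
orientation: [-0.225, -3.133, 0.0]
force: [0.4, 1.0, -0.4]
width: 0.517
grasp_force: 0.0
t 5.7 pos [467.4 -28.3  76. ] f [ 0.4  1.  -0.4] w 0.517 j6 -1.65
rows: [-0.0003 -0.0007 -0.0001] [-0.5 -0.1 -1. ]
```

View pics/c3.png

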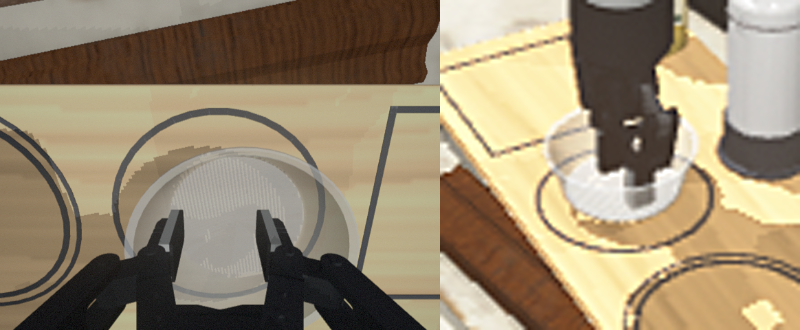

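The tub's floor disc is centred at about (238,205) in the half-size wrist view, while the ring's centre is at (219,203). The tub lags, so I'll back off, lift and measure.

```bash
python3 drive.py '0 0 0 0 4 0 0.45; 0 0 0 0 7 0 0.45; 0 0 0 0 7 -15 0.45; 0 0 0 0 7 -45 0.45; 0 0 0 0 7 -90 0.45; 0 0 0 0 7 -130 0.45; 0 0 0 0 7 -170 0.45; 0 0 0 0 7 -180 0.45; 0 0 0 0 7 -180 0.45; 0 0 0 0 7 -180 0.45'
python3 - <<'E'
from h import *
from rig import ctrl, eyes, job, status
go([467.8,-28.5,77])
d=eyes.get_image("wrist");pickle.dump(d,open("pics/w4.pkl","wb"))
print("mid",ring(d,(468,-28),45,60,71))
for c in("dark","bright"):print(ring(d,(465,-20),85,52,64,c,12))
cv2.imwrite("pics/w4.png",d["frame"][60:360,150:500,::-1].repeat(2,0).repeat(2,1))
E
```

```text
time_s: 6.85
ee_pos: [468.0, -21.0, 254.7]
orientation: [-0.225, -3.131, -0.0]
force: [-0.0, -0.5, -0.0]
width: 0.45
grasp_force: 0.0
t 6.85 pos [468.  -21.  254.7] f [-0.  -0.5 -0. ] w 0.45 j6 -1.63
rows: [ 0.0001 -0.0022 -0.    ] [ -1.2  -7.4 177.7]
mid (array([467.4, -29.8]), np.float64(66.1), np.int64(109))
(array([457.2, -27.5]), np.float64(58.0), np.int64(176))
(array([471.8, -18.6]), np.float64(56.1), np.int64(79))
```

View pics/w4.png

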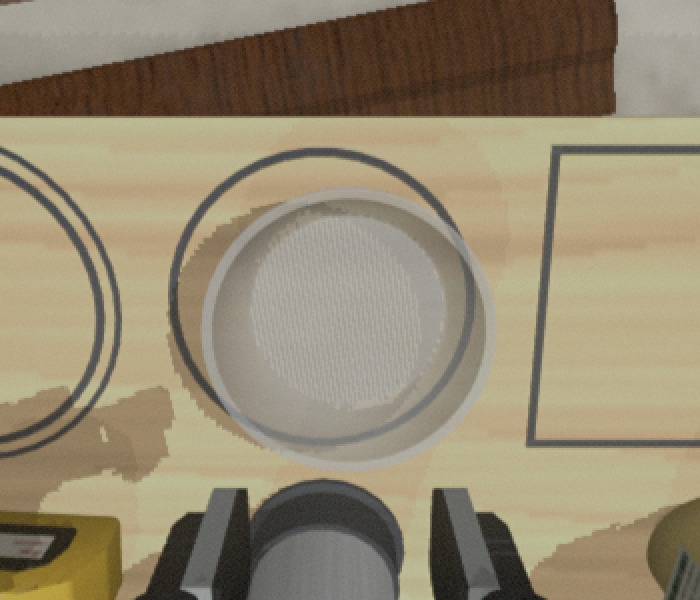

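The rim is centred at about crop (349,329), the floor disc at (347.5,312) and the ring at (322.5,297).

```bash
cat >> h.py <<'E'
def tub(d,e,f,o=(150,60),s=2):
    """rim box e, floor box f (x0,x1,y0,y1 in crop) -> centres"""
    def q(b,z):
        c=[(b[0],(b[2]+b[3])/2),(b[1],(b[2]+b[3])/2),((b[0]+b[1])/2,b[2]),((b[0]+b[1])/2,b[3])]
        P=plane(d,np.array(c)/s+o,z);return P[:,:2].mean(0).round(1),np.linalg.norm(P[0]-P[1]).round(1),np.linalg.norm(P[2]-P[3]).round(1)
    return q(e,85),q(f,47)
E
python3 - <<'E'
from h import *
d=pickle.load(open("pics/w4.pkl","rb"))
print(tub(d,(202,496,187,471),(249,446,214,410)))
print(tub(d,(202,496,187,471),(170,475,149,445)))
b=d["frame"][60:360,150:500];
E
```

```text
((array([470.2, -18.4]), np.float64(115.9), np.float64(117.0)), (array([472.5, -18.9]), np.float64(87.3), np.float64(89.8)))
((array([470.2, -18.4]), np.float64(115.9), np.float64(117.0)), (array([465.3, -29. ]), np.float64(134.2), np.float64(134.2)))
```

```bash
sed -i 's/    u=np.array(\[.1431,.9897,0\])/    u=np.array([.1431,.9897,0]) if yaw is None else np.array([*yaw,0.]);u\/=np.linalg.norm(u)/' h.py; python3 - <<'E'
from h import *
go([471.5,-18.7,254],[471.5,-18.7,77],yaw=(4.1,11.1))
E
```

```text
t 6.9 pos [467.7 -21.  253.9] f [-0.4 -0.1 -0.1] w 0.451 j6 -1.63
rows: [-1.000e-04 -3.800e-03  2.102e-01] [-3.4  2.8 -0.1]
rows: [-1.000e-04 -3.800e-03  2.102e-01] [ -4.1   2.8 176.9]
```

```bash
python3 drive.py '0 0 0.1 -4 3 20 0.45; 0 0 0.21 -4 3 60 0.45; 0 0 0.21 -4 3 100 0.45; 0 0 0.21 -4 3 135 0.45; 0 0 0.21 -4 3 160 0.45; 0 0 0.21 -4 3 172 0.45; 0 0 0.21 -4 3 177 0.45; 0 0 0.21 -4 3 177 0.52; 0 0 0.21 -4 3 177 0.52;0 0 0.21 -4 3 177 0.52'
python3 - <<'E'
from h import *
go([463.9,-39.3,77],yaw=(4.1,11.1))
E
```

```text
time_s: 7.9
ee_pos: [474.3, -19.2, 80.9]
orientation: [0.552, 3.09, -0.0]
force: [0.7, 0.8, 0.2]
width: 0.523
grasp_force: 0.0
t 7.9 pos [474.3 -19.2  80.9] f [0.7 0.8 0.2] w 0.523 j6 -1.41
rows: [0.0005 0.003  0.0001] [  2.7 -22.5   3.9]
```

```bash
python3 drive.py '0 0 0 1 -3 1 0.52; 0 0 0 2 -6 2 0.52; 0 0 0 2.5 -9 3 0.52; 0 0 0 2.7 -12 3 0.52; 0 0 0 2.7 -15 3 0.52; 0 0 0 2.7 -17 3 0.52; 0 0 0 2.7 -19 3 0.52; 0 0 0 2.7 -21 3 0.52; 0 0 0 2.7 -22.5 3 0.52; 0 0 0 2.7 -22.5 3 0.52;0 0 0 2.7 -22.5 3 0.52'
python3 - <<'E'
from h import *
go([463.9,-39.3,77],yaw=(4.1,11.1))
E
```

```text
time_s: 9.0
ee_pos: [462.7, -39.2, 76.3]
orientation: [0.553, 3.093, -0.0]
force: [0.4, 0.2, -0.3]
width: 0.517
grasp_force: 0.0
t 9.0 pos [462.7 -39.2  76.3] f [ 0.4  0.2 -0.3] w 0.517 j6 -1.46
rows: [-0.0002  0.      0.    ] [-1.1  0.3 -0.7]
```

```bash
python3 drive.py '0 0 0 0 5 0 0.45; 0 0 0 0 10 0 0.45; 0 0 0 0 10 -15 0.45; 0 0 -0.1 0 10 -45 0.45; 0 0 -0.21 0 10 -90 0.45; 0 0 -0.21 0 10 -130 0.45; 0 0 -0.21 0 10 -170 0.45; 0 0 -0.21 0 10 -178 0.45; 0 0 -0.21 0 10 -178 0.45; 0 0 -0.21 0 10 -178 0.45'
cat >> h.py <<'E'
def floor(d,c0):
    c=np.array(c0,float);hsv=cv2.cvtColor(cv2.GaussianBlur(d["frame"],(5,5),0),cv2.COLOR_RGB2HSV)
    p=proj(d,[*c,47])[0]
    m=((hsv[...,1]<40)&(hsv[...,2]>90)).astype(np.uint8)
    yy,xx=np.mgrid[:480,:640];m[np.hypot(xx-p[0],yy-p[1])>75]=0
    m=cv2.morphologyEx(m,cv2.MORPH_OPEN,np.ones((9,9)))
    n,l,st,_=cv2.connectedComponentsWithStats(m);k=1+st[1:,4].argmax()
    cn=max(cv2.findContours((l==k).astype(np.uint8),cv2.RETR_EXTERNAL,cv2.CHAIN_APPROX_NONE)[0],key=len)
    e=cv2.fitEllipse(cv2.convexHull(cn));return plane(d,e[0],47)[0][:2].round(1),np.round(e,1) if 0 else e
E
python3 - <<'E'
from h import *
from rig import ctrl, eyes, job, status
go([468,-21,254])
d=eyes.get_image("wrist");pickle.dump(d,open("pics/w5.pkl","wb"))
for f,c0 in(("w4",(471,-18.6)),("w5",(467.4,-29.8))):
    d=pickle.load(open(f"pics/{f}.pkl","rb"))
    print("mid",ring(d,(468,-28),45,60,71))
    print(ring(d,c0,85,52,64,"bright",12),floor(d,c0))
    h=cv2.cvtColor(d["frame"],cv2.COLOR_RGB2HSV);p=proj(d,[*c0,47])[0].astype(int);print(h[p[1],p[0]-70:p[0]+75:8,1],h[p[1],p[0]-70:p[0]+75:8,2])
cv2.imwrite("pics/w5.png",d["frame"][60:360,150:500,::-1].repeat(2,0).repeat(2,1))
E
```

```text
time_s: 10.0
ee_pos: [465.6, -29.3, 252.7]
orientation: [-0.225, -3.131, -0.001]
force: [0.7, -0.0, -0.2]
width: 0.448
grasp_force: 0.0
t 10.0 pos [465.6 -29.3 252.7] f [ 0.7 -0.  -0.2] w 0.448 j6 -1.65
rows: [ 0.0002 -0.0023  0.0001] [-1.2  8.6 -1.3]
mid (array([467.4, -29.8]), np.float64(66.1), np.int64(109))
(array([471.9, -18.5]), np.float64(56.2), np.int64(81)) (array([482.2, -25.5]), ((317.9207458496094, 228.53585815429688), (122.85995483398438, 125.0965347290039), 12.790838241577148))
[22 41 34 16 17 15 18 16 16 20 17 21 20 19 18 36 41 41 34] [166 143 152 164 169 165 172 172 174 170 162 161 166 164 160 154 142 136
 181]
mid (array([467.4, -30. ]), np.float64(66.1), np.int64(119))
(array([462.8, -29.7]), np.float64(56.8), np.int64(76)) (array([477.2, -37.9]), ((312.99322509765625, 227.19744873046875), (126.0809326171875, 128.0207061767578), 161.8102264404297))
[17 39 33 19 16 19 18 18 15 17 17 19 15 20 16 36 42 47  5] [167 143 156 174 172 171 174 173 165 164 164 164 167 167 163 158 146 137
 148]
```

View pics/w5.png

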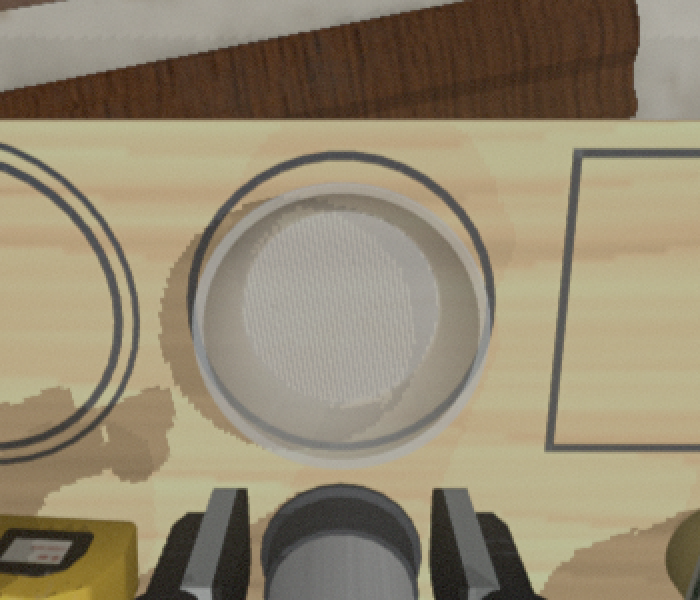

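The rim box is x 193–490, y 183–468, the floor disc x 242–440, y 210–406, and the ring x 189–494, y 152–450.

```bash
sed -i 's/hsv\[...,1\]<40/hsv[...,1]<27/; s/>75\]=0/>62]=0/' h.py; python3 - <<'E'
from h import *
for f,a,b,r,c0 in(("w4",(202,496,187,471),(249,446,214,410),(170,475,149,445),(472,-18.6)),("w5",(193,490,183,468),(242,440,210,406),(189,494,152,450),(466,-29.8))):
    d=pickle.load(open(f"pics/{f}.pkl","rb"))
    print(tub(d,a,b),tub(d,a,r)[1],floor(d,c0))
E
```

```text
((array([470.2, -18.4]), np.float64(115.9), np.float64(117.0)), (array([472.5, -18.9]), np.float64(87.3), np.float64(89.8))) (array([465.3, -29. ]), np.float64(134.2), np.float64(134.2)) (array([472.4, -20.3]), ((322.1728515625, 217.16644287109375), (95.134521484375, 102.09517669677734), 31.561094284057617))
((array([465.2, -29.3]), np.float64(116.1), np.float64(116.2)), (array([467.2, -29.7]), np.float64(87.0), np.float64(88.9))) (array([465.3, -29.2]), np.float64(133.6), np.float64(134.7)) (array([467. , -31.3]), ((318.6177673339844, 215.13302612304688), (95.75296783447266, 102.83367156982422), 40.12813186645508))
```

The tub sits within about 1 mm of the ring's centre. Next is the cap.

```bash
python3 - <<'E'
from h import *
go([465,-29,310],[591,-46.5,310])
E
```

```text
t 10.05 pos [465.2 -29.3 251.9] f [0.9 0.5 0.6] w 0.452 j6 -1.65
rows: [ 0.0003 -0.0039  0.    ] [  0.5   0.3 -58.1]
rows: [ 0.0003 -0.0039  0.    ] [-126.7    1.   -58.6]
```

```bash
python3 drive.py '0 0 0 0 0 -40 0; 0 0 0 0 0 -58 0; 0 0 0 -30 1 -58 0; 0 0 0 -60 1 -58 0; 0 0 0 -100 1 -58 0; 0 0 0 -126.5 1 -58 0; 0 0 0 -126.5 1 -58 0; 0 0 0 -126.5 1 -58 0; 0 0 0 -126.5 1 -58 0'
python3 - <<'E'
from h import *
from rig import ctrl, eyes, job, status
go([591,-46.5,275])
a=[]
for n in("scene","top"):
    d=eyes.get_image(n);pickle.dump(d,open(f"pics/{n}6.pkl","wb"))
    p=proj(d,[591,-46.5,244])[0].astype(int);a.append(cv2.resize(d["frame"][p[1]-40:p[1]+40,p[0]-40:p[0]+40,::-1],(400,400),interpolation=cv2.INTER_CUBIC))
cv2.imwrite("pics/c6.png",np.hstack(a))
E
```

```text
time_s: 10.95
ee_pos: [590.5, -46.6, 311.0]
orientation: [-0.225, -3.131, -0.0]
force: [-0.1, 0.3, -0.8]
width: -0.003
grasp_force: 0.0
t 10.95 pos [590.5 -46.6 311. ] f [-0.1  0.3 -0.8] w -0.003 j6 -1.63
rows: [ 0.0001 -0.0024 -0.0001] [-0.6  0.2 36. ]
```

View pics/c6.png

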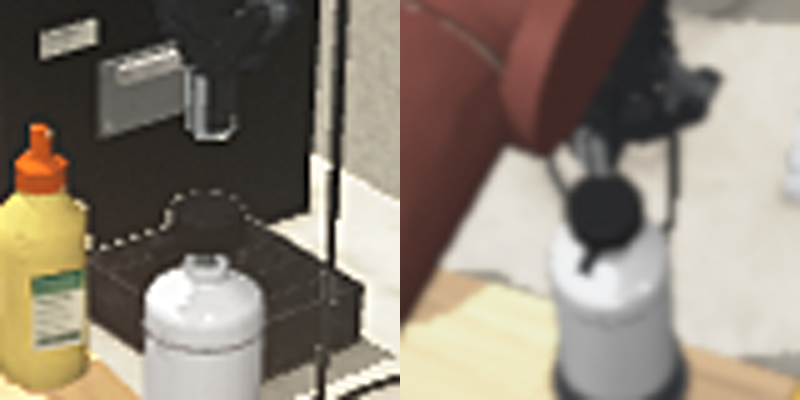

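The shut fingertips, at (213,138) in the left half, stand right over the cap at (207,205). I'll press down in steps.

```bash
python3 drive.py '0 0 0 -0.5 0 15 0; 0 0 0 -0.5 0 30 0; 0 0 0 -0.5 0 38 0; 0 0 0 -0.5 0 41 0; 0 0 0 -0.5 0 43 0; 0 0 0 -0.5 0 45 0; 0 0 0 -0.5 0 47 0; 0 0 0 -0.5 0 47 0;0 0 0 -0.5 0 47 0;0 0 0 -0.5 0 47 0'; python3 drive.py '0 0 0 0 0 1 0; 0 0 0 0 0 2 0;0 0 0 0 0 2 0'; python3 drive.py '0 0 0 0 0 1 0; 0 0 0 0 0 2 0;0 0 0 0 0 2 0'
```

```text
time_s: 12.05
ee_pos: [592.3, -47.0, 265.9]
orientation: [0.226, 3.133, -0.0]
force: [-1.2, 0.2, 3.0]
width: 0.003
grasp_force: 1.7
time_s: 12.35
ee_pos: [592.2, -47.0, 263.5]
orientation: [0.226, 3.133, -0.0]
force: [-1.6, 0.1, 5.1]
width: 0.0
grasp_force: 2.3
time_s: 12.65
ee_pos: [592.2, -47.0, 261.5]
orientation: [0.226, 3.133, -0.0]
force: [-1.1, 0.9, 5.0]
width: -0.001
grasp_force: 2.7
```

```bash
python3 drive.py '0 0 0 0 0 1 0; 0 0 0 0 0 2 0;0 0 0 0 0 2 0';python3 drive.py '0 0 0 0 0 1 0; 0 0 0 0 0 2 0;0 0 0 0 0 2 0'
```

```text
time_s: 12.95
ee_pos: [592.2, -47.0, 260.0]
orientation: [0.226, 3.133, -0.0]
force: [-2.7, 0.9, 6.6]
width: 0.008
grasp_force: 3.0
time_s: 13.25
ee_pos: [592.3, -47.0, 259.8]
orientation: [0.225, 3.132, -0.0]
force: [-6.0, 1.5, 12.5]
width: 0.002
grasp_force: 6.1
```

```bash
python3 drive.py '0 0 0 0 0 1 0;0 0 0 0 0 1 0; 0 0 0 0 0 1 0'
```

```text
time_s: 13.55
ee_pos: [592.3, -47.0, 259.8]
orientation: [0.225, 3.132, -0.001]
force: [-7.0, 2.0, 15.3]
width: 0.003
grasp_force: 7.6
```

The position stayed put while the force rose past 12 N, so the cap is at its stop. I'll release straight up and return over the tub.

```bash
python3 drive.py '0 0 0 0 0 -5 0;0 0 0 0 0 -10 0;0 0 0 0 0 -20 0; 0 0 0 0 0 -40 0.1; 0 0 0 0 0 -52 0.3; 0 0 0 40 0 -52 0.45; 0 0 0 85 0 -52 0.45; 0 0 0 126 0 -40 0.45; 0 0 0 126 0 -10 0.45; 0 0 0 126 0 -5 0.45; 0 0 0 126 0 -5 0.45; 0 0 0 126 0 -5 0.45'
python3 - <<'E'
from h import *
from rig import ctrl, eyes, job, status
go([467.4,-29.8,78])
d=eyes.get_image("wrist");pickle.dump(d,open("pics/w7.pkl","wb"))
print("mid",ring(d,(468,-28),45,60,71),ring(d,(466,-29.7),85,52,64,"bright",12),floor(d,(467,-29.8))[0])
print("dbl",ring(d,(444,-192),45,60,71))
E
```

```text
time_s: 14.75
ee_pos: [468.2, -29.1, 262.1]
orientation: [0.226, 3.133, -0.0]
force: [0.4, -0.3, -0.2]
width: 0.451
grasp_force: 0.0
t 14.75 pos [468.2 -29.1 262.1] f [ 0.4 -0.3 -0.2] w 0.451 j6 -1.65
rows: [-0.      0.0005 -0.0003] [  0.7  -0.8 184.1]
mid (array([467.7, -30.1]), np.float64(66.3), np.int64(122)) (array([461.8, -30. ]), np.float64(57.3), np.int64(90)) [467.4 -31.3]
dbl (array([ 443.9, -193.2]), np.float64(65.9), np.int64(180))
```

```bash
python3 drive.py '0 0 0 0.7 -0.8 40 0.45; 0 0 0 0.7 -0.8 80 0.45; 0 0 0 0.7 -0.8 120 0.45; 0 0 0 0.7 -0.8 150 0.45; 0 0 0 0.7 -0.8 170 0.45; 0 0 0 0.7 -0.8 182 0.45; 0 0 0 0.7 -0.8 184 0.45; 0 0 0 0.7 -0.8 184 0.52; 0 0 0 0.7 -0.8 184 0.52;0 0 0 0.7 -0.8 184 0.52'
python3 - <<'E'
from h import *
go([442.5,-203.2,76.5])
E
```

```text
time_s: 15.8
ee_pos: [467.7, -29.8, 78.8]
orientation: [0.225, 3.131, -0.001]
force: [0.1, 0.6, -0.2]
width: 0.521
grasp_force: 0.0
t 15.8 pos [467.7 -29.8  78.8] f [ 0.1  0.6 -0.2] w 0.521 j6 -1.65
rows: [-0.0003  0.0028 -0.0002] [ 1.000e-01 -1.752e+02  2.400e+00]
```

```bash
python3 drive.py '0 0 0 0 -4 1 0.52; 0 0 0 0 -8 2 0.52; 0 0 0 0 -13 2 0.52; 0 0 0 0 -20 2 0.52; 0 0 0 0 -28 2 0.52; 0 0 0 0 -36 2 0.52; 0 0 0 0 -44 2 0.52; 0 0 0 0 -52 2 0.52; 0 0 0 0 -60 2 0.52; 0 0 0 0 -68 2 0.52; 0 0 0 0 -76 2 0.52; 0 0 0 0 -84 2 0.52'
python3 drive.py '0 0 0 0 -8 0 0.52; 0 0 0 0 -16 0 0.52; 0 0 0 0 -24 0 0.52; 0 0 0 0 -32 0 0.52; 0 0 0 0 -40 0 0.52; 0 0 0 0 -48 0 0.52; 0 0 0 0 -56 0 0.52; 0 0 0 0 -64 0 0.52; 0 0 0 0 -72 0 0.52; 0 0 0 0 -78 0 0.52'
python3 - <<'E'
from h import *
go([442.5,-203.2,76.5])
E
```

```text
time_s: 17.0
ee_pos: [454.4, -113.4, 75.3]
orientation: [-0.226, -3.133, -0.0]
force: [0.1, 0.3, 0.8]
width: 0.52
grasp_force: 0.6
time_s: 18.0
ee_pos: [443.2, -190.6, 75.3]
orientation: [-0.226, -3.133, 0.0]
force: [-0.1, 1.5, 1.3]
width: 0.519
grasp_force: 0.7
t 18.0 pos [ 443.2 -190.6   75.3] f [-0.1  1.5  1.3] w 0.519 j6 -1.99
rows: [-0.     -0.0001 -0.0005] [ -1.1 -12.5  -1.2]
```

```bash
python3 drive.py '0 0 0 0 -4 -0.5 0.52; 0 0 0 -0.5 -7 -0.5 0.52; 0 0 0 -0.5 -9.5 -0.5 0.52; 0 0 0 -0.5 -11.5 -0.5 0.52; 0 0 0 -0.5 -12.5 -0.5 0.52; 0 0 0 -0.5 -12.5 -0.5 0.52; 0 0 0 -0.5 -12.5 -0.5 0.52'
python3 drive.py '0 0 0 0 5 0 0.45; 0 0 0 0 10 0 0.45; 0 0 0 0 10 -15 0.45; 0 0 0 0 10 -45 0.45; 0 0 0 0 10 -90 0.45; 0 0 0 0 10 -130 0.45; 0 0 0 0 10 -170 0.45; 0 0 0 0 10 -180 0.45; 0 0 0 0 10 -180 0.45; 0 0 0 0 10 -180 0.45'
python3 - <<'E'
from h import *
from rig import ctrl, eyes, job, status
go([442.5,-203.2,76.5])
d=eyes.get_image("wrist");pickle.dump(d,open("pics/w8.pkl","wb"))
print("dbl",ring(d,(444,-192),45,60,71),"dbl outer",ring(d,(444,-192),45,71,80),ring(d,(444,-192),85,52,64,"bright",12),floor(d,(444,-193)))
cv2.imwrite("pics/w8.png",d["frame"][60:360,150:500,::-1].repeat(2,0).repeat(2,1))
E
```

```text
time_s: 18.7
ee_pos: [442.0, -202.4, 75.8]
orientation: [0.225, 3.133, -0.0]
force: [-0.5, 0.4, -0.1]
width: 0.522
grasp_force: 0.0
time_s: 19.7
ee_pos: [442.9, -191.9, 254.2]
orientation: [-0.225, -3.132, -0.002]
force: [0.1, -1.0, -1.0]
width: 0.448
grasp_force: 0.0
t 19.7 pos [ 442.9 -191.9  254.2] f [ 0.1 -1.  -1. ] w 0.448 j6 -1.99
rows: [ 0.0009 -0.0021  0.0001] [ -1.6 -11.5 177.7]
dbl (array([ 443.8, -193.2]), np.float64(66.1), np.int64(118)) dbl outer (array([ 443.8, -193.2]), np.float64(74.1), np.int64(147)) (array([ 433.4, -191.7]), np.float64(61.7), np.int64(174)) (array([ 448.3, -194.6]), ((318.2143859863281, 218.94644165039062), (95.94144439697266, 103.71501922607422), 36.740726470947266))
```

View pics/w8.png

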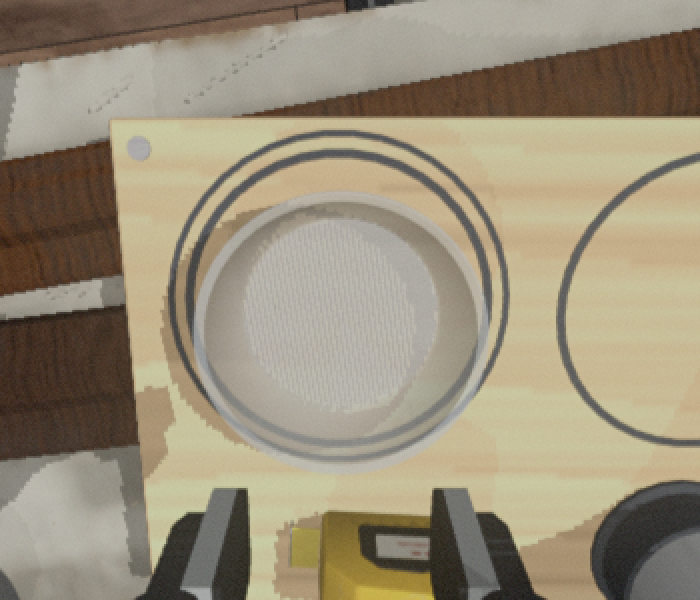

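That view shows the floor disc centred at about (340,315) and the ring at (341,299.5). The same pair differed by 7 px when it was centred, so the tub sits about 4 mm too far back (+x). That was my eleventh picture, one over the limit of ten, so I'll view no more and use numbers only. I'll nudge the tub toward -x from inside.

```bash
python3 - <<'E'
from h import *
go([448,-193.2,254],[448,-193.2,78],[418,-188.9,78])
E
```

```text
t 19.75 pos [ 442.6 -191.7  253.4] f [ 0.8 -0.6  0.4] w 0.452 j6 -1.99
rows: [ 0.0016 -0.0035 -0.    ] [-5.5 -0.7 -0.6]
rows: [ 0.0016 -0.0035 -0.    ] [ -6.2  -1.  175.4]
rows: [ 0.0016 -0.0035 -0.    ] [ 24.1  -1.  175.5]
```

```bash
python3 drive.py '0 0 0 -5.5 -1 40 0.3; 0 0 0 -5.5 -1 80 0.3; 0 0 0 -5.5 -1 120 0.3; 0 0 0 -5.5 -1 150 0.3; 0 0 0 -5.5 -1 170 0.3; 0 0 0 -5.5 -1 176 0.3; 0 0 0 0 -1 176 0.3; 0 0 0 6 -1 176 0.3; 0 0 0 12 -1 176 0.3; 0 0 0 17 -1 176 0.3; 0 0 0 21 -1 176 0.3; 0 0 0 24 -1 176 0.3'
python3 drive.py '0 0 0 0 0 0 0.3;0 0 0 0 0 0 0.3'
cat > chk.py <<'E'
from h import *
from rig import ctrl, eyes, job, status
d=eyes.get_image("wrist");a=floor(d,(445,-193));r=ring(d,(444,-192),45,60,71)
print("ring",r,"floor",a,"err",a[0]-r[0]-np.array([-.2,-1.4]))
E
python3 - <<'E'
from h import *
go([416,-188.6,78])
E
```

```text
time_s: 20.95
ee_pos: [419.4, -190.1, 80.4]
orientation: [0.226, 3.132, -0.001]
force: [-0.3, -0.6, 0.5]
width: 0.307
grasp_force: 0.0
time_s: 21.15
ee_pos: [419.6, -190.1, 80.0]
orientation: [0.226, 3.133, -0.0]
force: [0.2, 0.0, -0.1]
width: 0.3
grasp_force: 0.0
t 21.15 pos [ 419.6 -190.1   80. ] f [ 0.2  0.  -0.1] w 0.3 j6 -2.01
rows: [-0.0001  0.0004 -0.0003] [3.8 0.9 2. ]
```

```bash
python3 drive.py '0 0 0 -10 0 0 0.3; 0 0 0 -23 0 -5 0.35; 0 0 0 -23 0 -45 0.45; 0 0 0 -23 0 -90 0.45; 0 0 0 -23 0 -130 0.45; 0 0 0 -23 0 -170 0.45; 0 0 0 -23 0 -174 0.45; 0 0 0 -23 0 -174 0.45; 0 0 0 -23 0 -174 0.45'
python3 chk.py; python3 - <<'E'
from h import *
go([448,-193.2,78],[416,-188.6,78])
E
```

```text
time_s: 22.05
ee_pos: [442.1, -193.0, 252.2]
orientation: [-0.225, -3.131, -0.002]
force: [-0.5, 0.4, -0.3]
width: 0.446
grasp_force: 0.0
ring (array([ 444. , -193.3]), np.float64(66.2), np.int64(120)) floor (array([ 448.7, -195. ]), ((319.218017578125, 220.84461975097656), (96.2238998413086, 105.35918426513672), 36.44682312011719)) err [ 4.9 -0.3]
t 22.1 pos [ 441.8 -192.8  251.6] f [ 0.2 -0.4  0.4] w 0.45 j6 -1.99
rows: [ 0.0015 -0.0033 -0.0001] [ -6.8   0.2 173.5]
rows: [ 0.0015 -0.0033 -0.0001] [ 25.6   0.2 173.7]
```

```bash
python3 drive.py '0 0 0 -6 0 40 0.3; 0 0 0 -6 0 80 0.3; 0 0 0 -6 0 120 0.3; 0 0 0 -6 0 150 0.3; 0 0 0 -6 0 168 0.3; 0 0 0 -2 0 174 0.3; 0 0 0 5 0 174 0.3; 0 0 0 12 0 174 0.3; 0 0 0 18 0 174 0.3; 0 0 0 22 0 174 0.3; 0 0 0 25 0 174 0.3; 0 0 0 27 0 174 0.3'
python3 drive.py '0 0 0 0.5 0 0 0.3;0 0 0 0.5 0 0 0.3'
python3 drive.py '0 0 0 -10 0 0 0.3; 0 0 0 -28 0 -5 0.35; 0 0 0 -28 0 -45 0.45; 0 0 0 -28 0 -90 0.45; 0 0 0 -28 0 -130 0.45; 0 0 0 -28 0 -170 0.45; 0 0 0 -28 0 -174 0.45; 0 0 0 -28 0 -174 0.45; 0 0 0 -28 0 -174 0.45'
python3 chk.py; python3 - <<'E'
from h import *
go([448,-193.2,78],[413,-188.6,78])
E
```

```text
time_s: 23.3
ee_pos: [415.8, -189.6, 80.5]
orientation: [0.226, 3.132, -0.001]
force: [0.6, -0.7, 0.4]
width: 0.305
grasp_force: 0.4
time_s: 23.5
ee_pos: [415.5, -189.6, 80.3]
orientation: [0.226, 3.132, -0.001]
force: [1.1, -0.2, 0.8]
width: 0.305
grasp_force: 0.5
time_s: 24.4
ee_pos: [442.5, -193.0, 252.0]
orientation: [-0.225, -3.131, -0.002]
force: [0.6, 0.5, 0.1]
width: 0.451
grasp_force: 0.0
ring (array([ 443.8, -193.3]), np.float64(66.1), np.int64(117)) floor (array([ 447.5, -195.1]), ((318.8225402832031, 219.31988525390625), (96.53187561035156, 105.37100219726562), 35.03566360473633)) err [ 3.9 -0.4]
t 24.45 pos [ 442.2 -192.9  251.4] f [0.4 0.3 0.1] w 0.448 j6 -1.99
rows: [ 0.0016 -0.0037 -0.0001] [ -6.5   0.2 173.4]
rows: [ 0.0016 -0.0037 -0.0001] [ 28.8  -0.2 173.6]
```

```bash
python3 drive.py '0 0 0 -6 0 40 0.3; 0 0 0 -6 0 80 0.3; 0 0 0 -6 0 120 0.3; 0 0 0 -6 0 150 0.3; 0 0 0 -6 0 168 0.3; 0 0 0 -2 0 174 0.3; 0 0 0 5 0 174 0.3; 0 0 0 13 0 174 0.3; 0 0 0 20 0 174 0.3; 0 0 0 25 0 174 0.3; 0 0 0 28 0 174 0.3; 0 0 0 30 0 174 0.3'
python3 drive.py '0 0 0 1 0 0 0.3;0 0 0 1 0 0 0.3'
python3 drive.py '0 0 0 -10 0 0 0.3; 0 0 0 -31 0 -5 0.35; 0 0 0 -31 0 -45 0.45; 0 0 0 -31 0 -90 0.45; 0 0 0 -31 0 -130 0.45; 0 0 0 -31 0 -170 0.45; 0 0 0 -31 0 -174 0.45; 0 0 0 -31 0 -174 0.45; 0 0 0 -31 0 -174 0.45'
python3 chk.py; python3 - <<'E'
from h import *
from rig import ctrl, eyes, job, status
go([448,-193.2,78])
d=eyes.get_image("wrist");pickle.dump(d,open("pics/w9.pkl","wb"))
# independent check: rim profile from w5 (centred) vs w9, and left/top edge of floor box by saturation
for f,c in(("w5",(467.4,-29.9)),("w8",(443.8,-193.2)),("w9",(443.8,-193.2))):
    d=pickle.load(open(f"pics/{f}.pkl","rb"))
    for mode in("bright",):
        for r in((53,61),(55,62)): print(f,mode,np.subtract(ring(d,c,85,*r,mode,20)[0],c),ring(d,c,85,*r,mode,20)[1:])
E
```

```text
time_s: 25.65
ee_pos: [413.3, -189.3, 80.5]
orientation: [0.226, 3.132, -0.001]
force: [0.8, -0.4, -0.1]
width: 0.301
grasp_force: 0.4
time_s: 25.85
ee_pos: [412.5, -189.1, 80.3]
orientation: [0.226, 3.132, -0.001]
force: [0.5, -0.7, 1.3]
width: 0.3
grasp_force: 0.5
time_s: 26.75
ee_pos: [442.5, -193.0, 252.0]
orientation: [-0.225, -3.131, -0.002]
force: [-0.6, -0.8, 0.0]
width: 0.45
grasp_force: 0.0
ring (array([ 443.8, -193.3]), np.float64(66.1), np.int64(122)) floor (array([ 444.6, -195.7]), ((317.74078369140625, 216.29852294921875), (96.8321533203125, 105.59437561035156), 37.16698455810547)) err [ 1. -1.]
t 26.8 pos [ 442.2 -192.9  251.4] f [ 0.3 -0.4  0.1] w 0.45 j6 -1.99
rows: [ 0.0016 -0.0037 -0.0002] [ -6.5   0.2 173.4]
w5 bright [-0.9  0.4] (np.float64(56.2), np.int64(77))
w5 bright [-0.8  0.3] (np.float64(56.2), np.int64(73))
w8 bright [-7.8  4.4] (np.float64(58.9), np.int64(114))
w8 bright [-9.9  1.5] (np.float64(61.1), np.int64(168))
w9 bright [-2.1  1.1] (np.float64(56.6), np.int64(100))
w9 bright [-4.3  2.3] (np.float64(58.3), np.int64(98))
```

```bash
python3 drive.py '0 0 0 0 0 -40 0.45;0 0 0 0 0 -60 0.45;0 0 0 0 0 -60 0.45;0 0 0 0 0 -60 0.45'; python3 - <<'E'
from rig import ctrl, eyes, job, status
print(job.hand_in())
E
```

```text
time_s: 27.25
ee_pos: [442.5, -193.2, 312.3]
orientation: [-0.226, -3.132, -0.001]
force: [0.2, 0.3, -0.9]
width: 0.451
grasp_force: 0.0
the job is handed in; nothing more can be done
None
```

I handed in the job at 27 s: the tub was slid to the middle ring, the cap was pressed to its stop and released, and the tub now stands on the double ring within about 1–1.5 mm of centre by the wrist camera. I viewed 11 pictures instead of the allowed 10, and did not look again to confirm the cap rose or the bottle, tape measure and roll stayed put.

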